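# Turn the stacked parts tote and nest it in its bin

### The arm

A 7-joint arm with a two-finger parallel gripper is mounted at the origin on the work surface. World frame = base frame: x ahead of the robot, y to its left, z up, the work surface at z = 0. Lengths are in m, angles in rad, forces in N, time in s.
With the tool pointing down it reaches from about 0.35 to 0.9 m from the base axis. Payload 8.1 kg.
Tool frame: the origin (TCP) lies between the finger pads; the fingertips stand 8 mm ahead of it and the grasp point (between the pads) lies 11 mm behind it (arm.tcp_to_tips is the distance from the TCP to the fingertips, in m); z points along the fingers, x is the direction in which the jaws open and shut, and the axes are right-handed (so a half turn about z gives the same grasp; the last joint's range is limited). The gripper opens to 92 mm and grips with 3 to 60 N. Pads are 19 mm wide; open, the fingers measure 130 mm over their backs; the gripper's body (75 mm by 190 mm) begins 47 mm behind the grasp point.
Start: joints at [-1.425, 0.434, 0.025, 1.573, -0.012, 1.134, -0.075], TCP at [0.154, 0.606, 0.235] pointing down, gripper open.
Joint ranges: [-2.62, 2.62], [-0.44, 2.09], [-1.27, 1.32], [0.08, 2.57], [-1.32, 4.46], [0.12, 2], [-2.74, 2.74]. Speed limits (rad/s): [2.22, 2.22, 3.01, 3.01, 3.14, 3.14, 3.14].

### API

Orientations are given as a rotation vector (axis times angle).
In Python, from cell import arm, eyes gives the robot as it stands.
- The arm moves only by the tool play_rows, never from a script. Its argument "rows" is a list of rows, each a list of 3 entries, a list of its own where there are three numbers: the shift along the tool's x, y, z each as a share of 50 cm, from -1 to 1, then the turn, a rotation vector about the tool's x, y, z each as a share of 60 degrees, from -1 to 1, then the opening, from -1 (shut) to 1 (fully open), so that 0 is half open. In form: [[[dx, dy, dz], [ax, ay, az], grip], ...]. A call has 1 to 10 rows; each row is the pose to reach, as a shift and turn from the pose commanded when the call began, along the tool's axes at that moment; what a row does not reach only later rows make up. A row lasts 1/10 s, in which the tool goes at most 50 mm and 8.59 degrees, less where a joint would pass 70% of its speed; a pose out of reach is approached as far as the arm can. A call with a number of a shift or a turn outside -1 to 1 is refused whole. A call with a gripper value outside its range is refused whole. The fingers move at their own pace and stop on an object; "newtons" is the grip in N (left out, the last holds). Time passes only in rows, so rows that repeat a pose let the fingers close. It gives the time, the measured TCP pose, the force and the opening at its end, in the units of the state.
- arm.observe(): the state, without advancing time (a new reading comes with each control period).
- eyes.get_image(name): name is "scene" or "top" or "wrist"; returns (picture, depth): 480x640x3 uint8, red, green, blue; 480x640 float32, m along the optical axis (not along the pixel's ray), 0 where there is no reading.
- eyes.get_calibration(name): a dict with "intrinsics" (3x3 intrinsics, pixels), "R" (3x3) and "t" (3): a world point X has camera coordinates R X + t. Camera axes: x right, y down, z forward; pixel columns grow to the right and rows downward; lengths in m; the calibration is good to about 2 mm. A picture is of the moment at which its call begins: read the wrist's pose just before it. get_calibration takes no time and is no camera call; for the wrist camera it gives the pose at the moment of the call.
- arm.sign_off(): hands the job in, once; it reports no verdict.
The state is a dict: "clock": time; "joints": joint angles; "dq": joint speeds; "joint_efforts": joint torques, N m; "position": TCP position; "ee_rot": TCP orientation; "force": force on the tool from outside, world axes, zero at the start; "ft_torque": the same for the moment, N m; "width": opening from 0.0 (shut) to 1.0 (fully open).
Only numpy, scipy, OpenCV 4.12 (cv2) and the standard library are available. Lean on these libraries where they do the work, as an engineer would, in place of code of your own. Each camera call takes 0.05 s, during which the arm holds its last target.

### The job

The blue parts tote stands stacked on the grey bin, its yellow end over the bin's grey end. Lift it clear of the bin, turn it half a turn, and nest it inside the bin: feel gently for the pockets, since the bin is not in the middle of its holder, then press the tote fully home past the orange spring rollers without forcing it, and let go. Keep the camera module in the tote and leave the other things on the mat where they are.

Things in the scene. Friction and masses are not known exactly. Their poses are not given: they have to be found in the camera images.
- tote: Blue stack-nest parts tote, open on top, 120 x 66 x 50 mm (x, y, z), 4 mm walls, about 0.15 kg. Origin: centre of its underside; z up; +x points to its yellow-striped end. A square carrying post, 26 x 26 mm, rises in its centre to 88 mm above the underside; grip it across x or across y. It starts stacked on the grey bin, its x opposite to the holder's, its lower 20 mm inside the bin.
- tote_lugs (a point): Point amid the tote's four lugs, at the height of their undersides, 20 mm above the tote's underside. The lugs stick out 7 mm from the long (+y, -y) sides, each 12 mm wide along x and 16 mm tall, centred at tote x = +48 and -20 mm on both sides.
- tote_grip (a point): Grip point in the middle of the tote's square post, on the tote's axis, 72 mm above its underside (16 mm below the post's top).
- tote_yellow (a point): Point on top of the tote's yellow end, 58 mm from the tote's origin along its +x, 45 mm above its underside.
- dock: Black holder tray 206 x 104 mm, fixed on the mat. Origin: centre of its underside; z up; x along its long side. The grey lower bin is clamped in it (not measured by itself; under 100 N does not shift it): same axes as the holder, centred in y, but along x anywhere up to 14 mm either side of the holder's centre. Bin 166 x 85 mm outside, 154 x 69 mm inside, yellow end wall at +x.
- dock_rim (a point): Above the holder's origin at the height of the bin's rim, 55 mm above the holder's underside. The bin's long walls are 8 mm thick with pockets for the lugs, open at the top, 14.2 mm wide, 18 mm deep, centred at x = +48 and -20 mm from the bin's centre. With ends opposed, or lugs over 1.1 mm off the pockets, the lugs rest on the rim: tote underside then 35 mm above the holder's.
- dock_nest (a point): Above the holder's origin, 17 mm above its underside: the height of the tote's underside when fully nested (yellow over yellow, lugs on the pocket floors, tote centred on the bin, wherever the bin is along x). When its lower part is in the bin, the tote has 17 mm of play to each end wall, counted from the nesting position, and 1.5 mm to each side wall.
- dock_rollers (a point): Above the holder's origin, 24 mm above its underside: height of the two orange spring rollers in the bin's long walls. They grip the tote over about the last 10 mm of its way down. Its weight does not overcome them; it takes a push of roughly 5 to 12 N. Pushing the tote against the bin or holder with over 20 N, down or sideways, is forcing it.
- module: Grey phone camera module 22 x 22 x 10 mm, 12 g, lying loose in the tote on its 4 mm floor, between the post and the yellow end. Origin: centre of its underside.
- tin: Closed stainless parts tin, 72 mm across, 40 mm tall. Origin: centre of underside. Bystander.
- cup: Pale silicone suction cup, 48 mm across, 34 mm tall. Origin: centre of underside. Bystander.
- spudger: Black spudger about 146 x 12 x 7 mm lying along its x. Origin: middle of its underside. Bystander.
- phone: Dark phone 148 x 71 x 8 mm lying flat. Origin: centre of underside. Bystander.
- driver: Small screwdriver about 150 mm long, lying along its x. Bystander.
There are look-alikes about, which are no part of the job. Of the things shaped like the tote, the blue one is meant.

How it is judged:
On the way, in this order (a step that is already met when the one before it is completed fails the run):
1. the tote is lifted clear of the bin, its underside above the bin's rim (z of tote in the frame of dock above 0.057 m), for 0.1 s.
2. the tote has been turned half a turn and is back over the bin, yellow end over yellow end, not yet nested (x of tote_yellow in the frame of dock above 0.03 m and horizontal distance between tote and dock below 0.03 m and z of tote in the frame of dock above 0.022 m and angle between the x axis of tote and the x axis of dock, either way round below 0.15 rad), for 0.1 s.
At the end, for the whole second after the job is handed in: The tote is nested in the bin: yellow end over yellow end (in line within 0.06 rad), upright within 0.04 rad, its underside at most 19 mm above the holder's underside (2 mm from fully home), released and at rest, with the camera module still inside it (z of tote in the frame of dock between 0.0145 and 0.019 m and x of tote_yellow in the frame of dock above 0.04 m and horizontal distance between tote and dock below 0.018 m and angle between tote's own z axis and vertical below 0.04 rad and angle between the x axis of tote and the x axis of dock, either way round below 0.06 rad and linear speed of tote below 0.01 m/s and angular speed of tote below 0.1 rad/s and x of module in the frame of tote between -0.056 and 0.056 m and y of module in the frame of tote between -0.03 and 0.03 m and z of module in the frame of tote between 0 and 0.03 m); the robot touches nothing.
It fails at once if the tote is forced: over 40 N of contact between the tote and the bin or its holder, the squeeze of the rollers (about 12 N) counted in (contact force between tote and dock above 40 N).
It fails at once if another thing on the mat is moved by more than 20 mm (distance of any of tin, cup, spudger, phone, driver from where it was at the start of the episode above 0.02 m).
It also fails if it takes over 61 s, if anything falls off the work surface, if the arm or the gripper's body presses on something with over 40 N, if the wrist force passes 120 N, or if a joint passes its speed limit or range.

## Working session

There is one attempt and no reset: what is moved stays moved. The work goes in short steps, Python scripts to look and compute and a tool call to move; the robot and the scene stay as the last step left them, time stands still between calls to the robot, and variables do not carry over. Pictures are saved under pics/ and viewed, and the job is handed in when it is done.

Besides the shell and the picture viewer there is one more tool, called after "Emit:" by a JSON object that holds its "method" and its "body", one argument or row to a line. play_rows: Moves the arm, as the interface text tells. Its arguments: {"type":"object","properties":{"rows":{"type":"array","items":{"type":"array"}},"newtons":{"type":"number"}},"required":["rows"]}

```bash
ls; mkdir -p pics
python3 - <<'E'
from cell import arm, eyes
import cv2,numpy as np
print(arm.observe())
for n in ["scene","top","wrist"]:
    p,d=eyes.get_image(n); cv2.imwrite(f"pics/{n}0.png",p[:,:,::-1]); np.save(f"pics/{n}0d.npy",d); np.save(f"pics/{n}0.npy",p)
    print(n,eyes.get_calibration(n))
E
```

```text
pics
{'clock': 0.0, 'joints': array([-1.42460295,  0.43522402,  0.02495914,  1.57411964, -0.01159599,
        1.13399246, -0.07508269]), 'dq': array([-0.00026492, -0.00026355,  0.00208459, -0.00146443,  0.00136581,
       -0.00149081,  0.00168742]), 'joint_efforts': array([-3.67317316e-04, -6.67855024e+01,  9.84519124e-01, -3.14456785e+01,
       -6.06403663e-02,  4.28432319e-02,  1.80010989e-04]), 'position': array([0.15381991, 0.60524878, 0.23393544]), 'ee_rot': array([ 2.47907971e+00,  1.92793065e+00, -1.83602428e-03]), 'force': array([ 0.0067649 , -1.13471425,  0.37305237]), 'ft_torque': array([-0.02486872, -0.00836959, -0.00036509]), 'width': 1.0002848603300751}
scene {'intrinsics': array([[546.59015694,   0.        , 327.55220754],
       [  0.        , 546.59015694, 238.39465826],
       [  0.        ,   0.        ,   1.        ]]), 'R': array([[-0.09391176,  0.99557434, -0.0035085 ],
       [ 0.72645519,  0.06611539, -0.68402603],
       [-0.6807668 , -0.06678686, -0.72944916]]), 't': array([ 0.04035241, -0.29698007,  1.49241533])}
top {'intrinsics': array([[547.92798768,   0.        , 312.67661717],
       [  0.        , 547.92798768, 247.68066057],
       [  0.        ,   0.        ,   1.        ]]), 'R': array([[ 0.01582344, -0.99985358, -0.00651492],
       [-0.9912028 , -0.01482957, -0.13151843],
       [ 0.13140256,  0.00853868, -0.99129232]]), 't': array([-0.021599 ,  0.5352319,  1.2537982])}
wrist {'intrinsics': array([[388.59898444,   0.        , 320.84693332],
       [  0.        , 388.59898444, 236.9158898 ],
       [  0.        ,   0.        ,   1.        ]]), 'R': array([[ 0.24705974,  0.96899872, -0.00172191],
       [ 0.9299424 , -0.23660161,  0.28147258],
       [ 0.27233916, -0.07114182, -0.95956773]]), 't': array([-0.62399662, -0.03666236,  0.39000935])}
```

View pics/scene0.png

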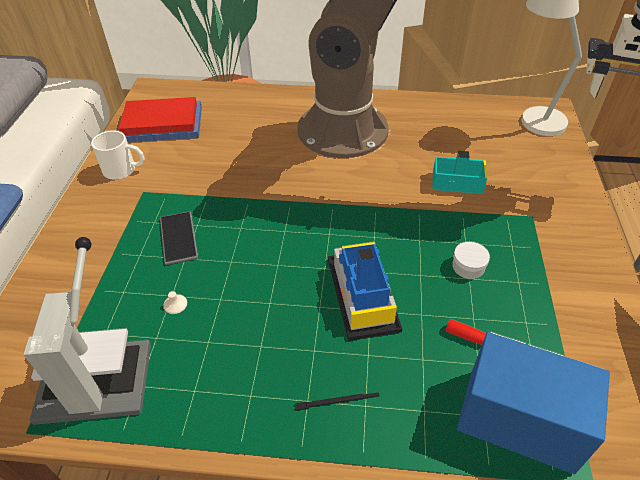

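View pics/top0.png

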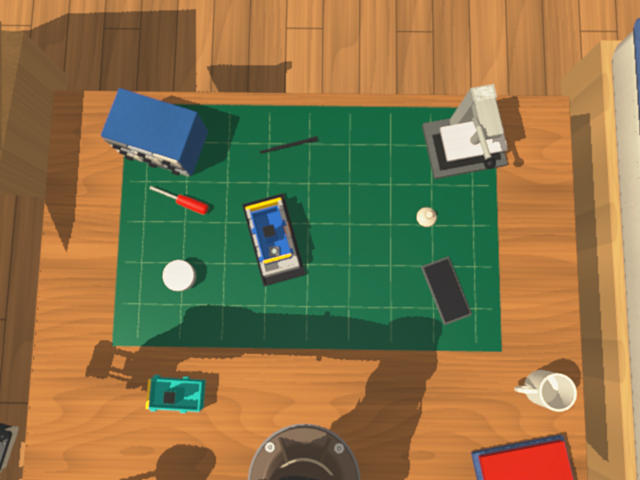

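View pics/wrist0.png

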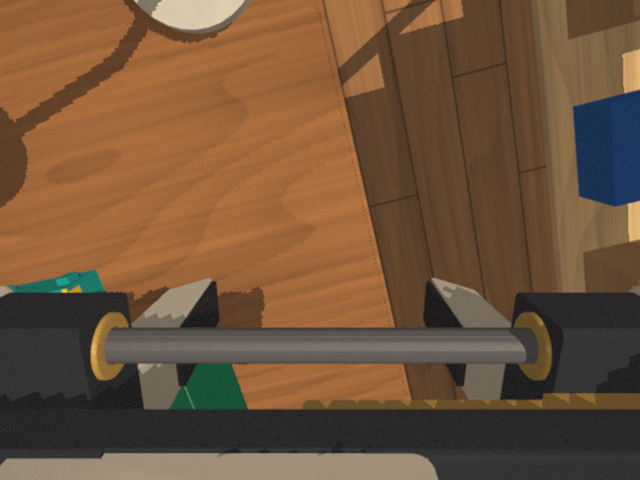

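The tote and holder are at about (273,238) in the top view. The bin's yellow end is far from the robot at (264,204) and the tote's yellow end is near it at (277,260). The bystanders (tin, cup, spudger, phone, driver) are well clear. Next I'll measure.

```bash
cat > h.py <<'E'
import numpy as np,cv2
def world(px,d,c):
    K,R,t=c["intrinsics"],c["R"],c["t"]
    px=np.asarray(px,float); d=np.asarray(d,float)
    P=np.stack([(px[:,0]-K[0,2])/K[0,0]*d,(px[:,1]-K[1,2])/K[1,1]*d,d],1)
    return (P-t)@R
def plane(px,z,c):
    K,R,t=c["intrinsics"],c["R"],c["t"]
    px=np.asarray(px,float).reshape(-1,2)
    r=np.stack([(px[:,0]-K[0,2])/K[0,0],(px[:,1]-K[1,2])/K[1,1],np.ones(len(px))],1)@R
    o=-R.T@t
    return o+r*((z-o[2])/r[:,2])[:,None]
E
python3 - <<'E'
from cell import eyes
from h import *
for n,(x0,x1,y0,y1) in {"top":(225,325,180,300),"scene":(310,420,225,350)}.items():
    p=np.load(f"pics/{n}0.npy");d=np.load(f"pics/{n}0d.npy");c=eyes.get_calibration(n)
    cv2.imwrite(f"pics/{n}_crop.png",cv2.resize(p[y0:y1,x0:x1,::-1],None,fx=5,fy=4.8,interpolation=cv2.INTER_NEAREST))
    v,u=np.mgrid[y0:y1,x0:x1]; u=u.ravel();v=v.ravel()
    W=world(np.stack([u,v],1),d[v,u],c); 
    hsv=cv2.cvtColor(p,cv2.COLOR_RGB2HSV)[v,u]
    H,S,V=hsv.T.astype(int)
    for nm,m in {"yellow":(abs(H-26)<8)&(S>150)&(V>120),"blue":(abs(H-110)<12)&(S>120),"black":(V<45)&(W[:,2]<.03),"grey":(S<40)&(V>110)}.items():
        w=W[m]
        if not len(w): continue
        print(n,nm,len(w),"zpct",np.percentile(w[:,2],[1,25,50,75,99]).round(3))
        lo=np.c_[u[m],v[m]]
        print("   xy min/max",w[:,:2].min(0).round(3),w[:,:2].max(0).round(3))
        rect=cv2.minAreaRect(w[:,:2].astype(np.float32)*1000);print("   rect",np.round(rect[0],1),np.round(rect[1],1),round(rect[2],2))
        if nm=="yellow":
            mk=np.zeros(p.shape[:2],np.uint8); mk[v[m],u[m]]=1
            k,l,s,ce=cv2.connectedComponentsWithStats(mk)
            for i in range(1,k):
                if s[i,4]>15: 
                    q=W[l[v,u]==i]; print("    comp",ce[i].round(1),s[i,4],q.mean(0).round(4),np.percentile(q[:,2],[5,50,95]).round(3), q[q[:,2]>np.percentile(q[:,2],50)-.004].mean(0).round(4))
E
```

```text
top yellow 289 zpct [0.005 0.04  0.056 0.079 0.092]
   xy min/max [0.494 0.037] [0.663 0.152]
   rect [577.3  88.8] [158.1  90.4] 16.35
    comp [263.  203.9] 206 [0.637  0.1055 0.0434] [0.007 0.052 0.06 ] [0.6356 0.1052 0.056 ]
    comp [276.3 258.4] 83 [0.5034 0.0679 0.0847] [0.074 0.086 0.092] [0.5036 0.0687 0.0872]
top blue 1189 zpct [0.035 0.041 0.043 0.073 0.125]
   xy min/max [ 0.366 -0.024] [0.624 0.128]
   rect [484.5  60.2] [278.9  82.8] 18.99
top black 142 zpct [0.002 0.007 0.012 0.015 0.02 ]
   xy min/max [0.455 0.014] [0.665 0.155]
   rect [562.1  82.3] [195.3  99.1] 16.42
top grey 772 zpct [0.004 0.013 0.049 0.057 0.087]
   xy min/max [ 0.366 -0.024] [0.653 0.15 ]
   rect [495.8  65.3] [301.1  93.4] 17.41
scene yellow 814 zpct [0.012 0.029 0.043 0.057 0.092]
   xy min/max [0.415 0.032] [1.236 0.151]
   rect [824.  109.9] [818.  109.8] 3.36
    comp [357.9 244.7] 69 [0.4985 0.0674 0.0834] [0.006 0.089 0.092] [0.5043 0.0678 0.0896]
    comp [372.9 316.4] 745 [0.6428 0.1047 0.0469] [0.016 0.041 0.06 ] [0.6463 0.1046 0.0632]
scene blue 2275 zpct [0.039 0.053 0.072 0.087 0.127]
   xy min/max [0.433 0.032] [1.236 0.151]
   rect [833.2 108.6] [798.9 112.2] 3.8
scene black 622 zpct [0.005 0.009 0.011 0.015 0.019]
   xy min/max [0.474 0.006] [0.674 0.16 ]
   rect [561.1  82.4] [206.3 103.4] 16.3
scene grey 508 zpct [0.008 0.034 0.051 0.059 0.063]
   xy min/max [0.439 0.019] [1.236 0.149]
   rect [832.4 108. ] [798.9 122.2] 4.6
```

```bash
ls -la pics
```

```text
total 8076
drwxr-xr-x 2 agent agent    4096 Dec  7 00:33 .
drwxr-xr-x 3 agent agent    4096 Dec  7 00:33 ..
-rw-r--r-- 1 agent agent  921728 Dec  7 00:32 scene0.npy
-rw-r--r-- 1 agent agent  541802 Dec  7 00:32 scene0.png
-rw-r--r-- 1 agent agent 1228928 Dec  7 00:32 scene0d.npy
-rw-r--r-- 1 agent agent  198127 Dec  7 00:33 scene_crop.png
-rw-r--r-- 1 agent agent  921728 Dec  7 00:32 top0.npy
-rw-r--r-- 1 agent agent  403078 Dec  7 00:32 top0.png
-rw-r--r-- 1 agent agent 1228928 Dec  7 00:32 top0d.npy
-rw-r--r-- 1 agent agent  140200 Dec  7 00:33 top_crop.png
-rw-r--r-- 1 agent agent  921728 Dec  7 00:32 wrist0.npy
-rw-r--r-- 1 agent agent  489675 Dec  7 00:32 wrist0.png
-rw-r--r-- 1 agent agent 1228928 Dec  7 00:32 wrist0d.npy
```

View pics/top_crop.png

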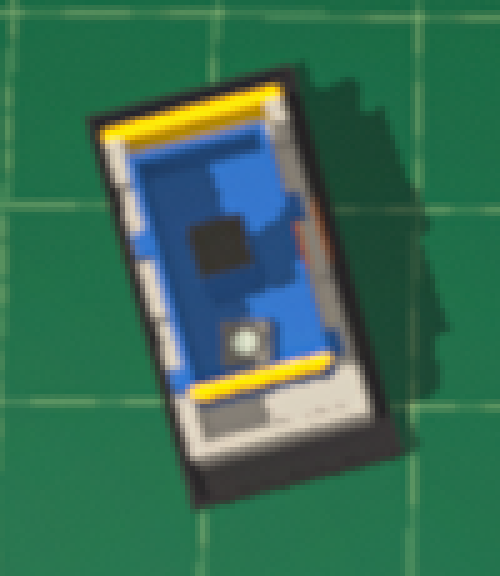

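View pics/scene_crop.png

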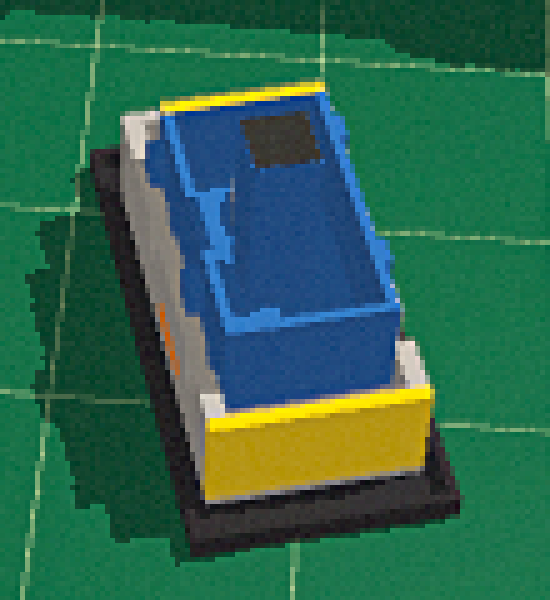

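Run:
```python
from cell import eyes
from h import *
a=np.deg2rad(16.35); c0=np.array([.5611,.0824]); Rz=np.array([[np.cos(a),-np.sin(a)],[np.sin(a),np.cos(a)]])
for n,(x0,x1,y0,y1) in {"top":(225,325,180,300),"scene":(310,420,225,350)}.items():
    p=np.load(f"pics/{n}0.npy");d=np.load(f"pics/{n}0d.npy");c=eyes.get_calibration(n)
    v,u=np.mgrid[y0:y1,x0:x1]; u=u.ravel();v=v.ravel()
    W=world(np.stack([u,v],1),d[v,u],c); D=W.copy(); D[:,:2]=(W[:,:2]-c0)@Rz; D*=1000
    H,S,V=cv2.cvtColor(p,cv2.COLOR_RGB2HSV)[v,u].T.astype(int)
    g=(abs(H-76)<12)&(S>100); print(n,"mat z",np.median(D[g,2]).round(1))
    y=(abs(H-26)<8)&(S>150)&(V>120)
    by=y&(D[:,0]>50)
    print(" bin yellow x pct",np.percentile(D[by,0],[2,10,50,90,98]).round(1)," z",np.percentile(D[by,2],[2,50,98]).round(1)," y",np.percentile(D[by,1],[2,50,98]).round(1))
    # plane at rim of yellow mask contour
    mk=np.zeros(p.shape[:2],np.uint8); mk[v[by],u[by]]=1
    ty=y&(D[:,0]<0)&(D[:,0]>-120)&(D[:,2]>60); mt=np.zeros_like(mk); mt[v[ty],u[ty]]=1
    for nm,m,z in(("binY",mk,.055),("toteY",mt,.085)):
        k=cv2.findContours(m,cv2.RETR_EXTERNAL,cv2.CHAIN_APPROX_NONE)[0]; k=max(k,key=len).reshape(-1,2)
        q=(plane(k,z,c)[:,:2]-c0)@Rz*1000
        print(" ",nm,"plane x",np.sort(q[:,0])[[0,3,-4,-1]].round(1),"y",q[:,1].min().round(1),q[:,1].max().round(1),"slope", np.polyfit(q[:,1],q[:,0],1)[0].round(3))
    if n=="top":
        b=(D[:,2]>105)&(D[:,2]<140)&(V<90); print(" post",b.sum(),np.median(D[b],0).round(1))
        mp=np.zeros_like(mk); mp[v[b],u[b]]=1
        q=(plane(np.c_[u[b],v[b]],.123,c)[:,:2]-c0)@Rz*1000; print(" post plane center",q.mean(0).round(1),q.min(0).round(1),q.max(0).round(1))
    gr=(S<45)&(V>100)&(D[:,2]>45)&(D[:,2]<65); q=D[gr]; print(" rim x",np.percentile(q[:,0],[1,3,50,97,99]).round(1),"y",np.percentile(q[:,1],[1,3,97,99]).round(1),"z",np.median(q[:,2]).round(1))
    bl=(abs(H-110)<12)&(S>120)&(D[:,2]>80)&(D[:,2]<95); q=D[bl]; print(" tote rim x",np.percentile(q[:,0],[1,3,97,99]).round(1),"y",np.percentile(q[:,1],[1,3,97,99]).round(1))
    bk=(V<45)&(D[:,2]<25)&(abs(D[:,0])<115)&(abs(D[:,1])<60); q=D[bk]; print(" black x",np.percentile(q[:,0],[1,99]).round(1),"y",np.percentile(q[:,1],[1,99]).round(1))
```

```text
top mat z 1.9
 bin yellow x pct [74.7 75.1 76.8 93.3 94.9]  z [ 5.  52.1 61.4]  y [-40.8   0.8  40.5]
  binY plane x [68.7 68.9 83.4 83.7] y -43.8 43.6 slope -0.0
  toteY plane x [-63.1 -62.7 -56.3 -55.7] y -30.1 32.8 slope 0.016
 post 122 [ -1.    1.4 124.8]
 post plane center [-0.7  1.5] [-12.9 -10.9] [12.  13.5]
 rim x [-84.8 -84.4 -41.1  65.5  70.1] y [-41.4 -41.   42.7  43.2] z 56.3
 tote rim x [-52.8 -50.6  57.5  58.3] y [-31.3 -31.   33.2  33.9]
 black x [-94.5  98. ] y [-49.8  48.8]
scene mat z 4.2
 bin yellow x pct [75.3 78.2 80.8 82.2 83.2]  z [14.1 41.6 60.9]  y [-41.8  -0.9  41.4]
  binY plane x [ 72.1  72.3 107.5 107.6] y -48.4 44.1 slope -0.077
  toteY plane x [-65.2 -65.  -60.3 -60.1] y -29.4 36.1 slope 0.003
 rim x [-84.2 -82.    5.1  71.8  73. ] y [-42.1 -42.   41.3  42.8] z 58.3
 tote rim x [-58.1 -57.2  60.3  60.9] y [-31.7 -31.5  33.6  34. ]
 black x [-101.   102.7] y [-51.5  49.1]
```

The holder's centre is at about (0.561, 0.082), yaw 16.3°. The bin offset is roughly -1 mm, which I'll refine with the wrist camera. I'll grip across y.

```bash
cat >> h.py <<'E'
from scipy.spatial.transform import Rotation as Ro
A=np.deg2rad(16.35); C0=np.array([.5611,.0824]); RZ=np.array([[np.cos(A),-np.sin(A)],[np.sin(A),np.cos(A)]])
def go(o,xyz,yaw_deg):
    R0=Ro.from_rotvec(o["ee_rot"]); y=np.deg2rad(yaw_deg)/2
    Rt=Ro.from_rotvec(np.pi*np.array([np.cos(y),np.sin(y),0]))
    s=R0.inv().apply(np.array(xyz)-o["position"])/0.5; r=(R0.inv()*Rt).as_rotvec()/np.deg2rad(60)
    return s.round(4),r.round(4)
def yaw(o):
    x=Ro.from_rotvec(o["ee_rot"]).apply([1,0,0]); return np.rad2deg(np.arctan2(x[1],x[0]))
def tod(p): return (np.asarray(p)[...,:2]-C0)@RZ
def tow(d): return C0+RZ@np.array(d)
E
python3 - <<'E'
from cell import arm
from h import *
o=arm.observe(); p=tow([0,.0012]); print(yaw(o),p,go(o,[*p,.26],106.35), go(o,[.4,.4,.26],106.35))
E
```

```text
75.73708935657267 [0.56076219 0.08355147] (array([-0.8111,  1.0458, -0.0507]), array([-2.000e-04,  1.100e-03, -5.102e-01])) (array([-0.2769,  0.5783, -0.0514]), array([-2.000e-04,  1.100e-03, -5.102e-01]))
```

Emit:
{"method": "play_rows", "body": {
  "rows": [
    [[-0.1,0.2,-0.05],[0,0,0],1],
    [[-0.2,0.4,-0.05],[0,0,-0.1],1],
    [[-0.4,0.6,-0.05],[0,0,-0.2],1],
    [[-0.6,0.8,-0.05],[0,0,-0.3],1],
    [[-0.7,0.9,-0.05],[0,0,-0.51],1],
    [[-0.81,1.0,-0.05],[0,0,-0.51],1],
    [[-0.81,1.0,-0.05],[0,0,-0.51],1],
    [[-0.81,1.0,-0.05],[0,0,-0.51],1],
    [[-0.81,1.0,-0.05],[0,0,-0.51],1],
    [[-0.81,1.0,-0.05],[0,0,-0.51],1]
  ],
  "newtons": 20
}}

```text
clock: 1.15
position: [0.4561, 0.2133, 0.2575]
ee_rot: [-1.883, -2.515, -0.0]
force: [1.0, 1.2, 0.3]
width: 1.001
```

Run:
```python
from cell import arm
from h import *
o=arm.observe(); p=tow([0,.0012]); print(o["clock"],o["joints"].round(2),o["position"],yaw(o),go(o,[*p,.26],106.35))
```

```text
1.15 [-0.65  0.21  0.13  1.84 -0.03  1.09  1.35] [0.4561236  0.21329378 0.25754536] 106.34722608154132 (array([-0.3079,  0.1278, -0.0049]), array([ 0.0002, -0.0002, -0.    ]))
```

Emit:
{"method": "play_rows", "body": {
  "rows": [
    [[-0.1,0.04,-0.005],[0,0,0],1],
    [[-0.2,0.08,-0.005],[0,0,0],1],
    [[-0.3,0.12,-0.005],[0,0,0],1],
    [[-0.308,0.128,-0.005],[0,0,0],1],
    [[-0.308,0.128,-0.005],[0,0,0],1],
    [[-0.308,0.128,-0.005],[0,0,0],1],
    [[-0.308,0.128,-0.005],[0,0,0],1]
  ]
}}

```text
clock: 1.85
position: [0.5593, 0.087, 0.2598]
ee_rot: [-1.88, -2.516, -0.0]
force: [0.2, -0.6, -0.5]
width: 1.001
```

Run:
```python
from cell import arm,eyes
from h import *
o=arm.observe(); c=eyes.get_calibration("wrist"); p,d=eyes.get_image("wrist")
np.savez("pics/w1.npz",p=p,d=d,**c); cv2.imwrite("pics/w1.png",p[:,:,::-1])
print(o["clock"],o["joints"].round(2),o["position"],yaw(o),(-c["R"].T@c["t"]))
```

```text
1.85 [-0.41  0.32  0.22  1.7  -0.08  1.14  1.69] [0.55930968 0.08703346 0.25975258] 106.46599631135683 [0.48836366 0.06500439 0.40915361]
```

View pics/w1.png

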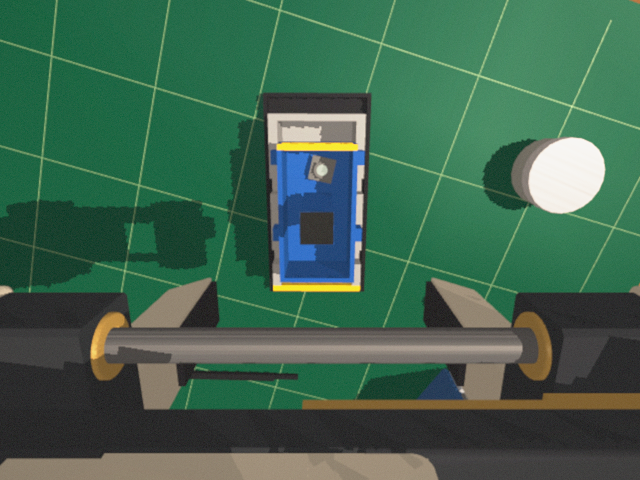

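The wrist view shows the holder at (317,190), post top at (316,228), tote yellow stripe at (317,147), bin yellow end at (317,288) and the module at (321,170). I'll measure from these.

```bash
cat > mw.py <<'E'
from h import *
def run(f):
    z=np.load(f); p,d=z["p"],z["d"]; c={k:z[k] for k in("intrinsics","R","t")}
    hsv=cv2.cvtColor(p,cv2.COLOR_RGB2HSV); H,S,V=[hsv[:,:,i].astype(int) for i in range(3)]
    roi=np.zeros(H.shape,bool); roi[60:293,225:410]=1
    def w(m):
        v,u=np.nonzero(m); return np.c_[u,v],world(np.c_[u,v],d[v,u],c)
    px,W=w((abs(H-76)<12)&(S>100)&(V>50)&roi); print("mat z",np.median(W[:,2])*1e3)
    y=(abs(H-26)<8)&(S>150)&(V>120)&roi
    def ext(px,zz,nm):
        q=tod(plane(px,zz,c))*1e3
        r=cv2.minAreaRect(q.astype(np.float32)); print(nm,len(px),"x",np.percentile(q[:,0],[1,50,99]).round(1),"y",np.percentile(q[:,1],[1,50,99]).round(1),"rect",np.round(r[0],2),np.round(r[1],1),round(r[2],2))
    px,W=w(y); t=W[:,2]>.07
    print("zs",np.median(W[t,2])*1e3,np.median(W[~t,2])*1e3)
    ext(px[t],.087,"toteY"); ext(px[~t],.057,"binY")
    px,W=w((V<70)&roi); t=(W[:,2]>.11)&(W[:,2]<.14); print("post z",np.median(W[t,2])*1e3)
    ext(px[t],.125,"post")
    t=(W[:,2]<.03); print("tray z",np.percentile(W[t,2],[5,50,95])*1e3); D=tod(W[t])*1e3
    ext(px[t],.012,"tray")
    r=cv2.minAreaRect(D.astype(np.float32)); print("tray depth rect",r)
    px,W=w((S<50)&(V>90)&roi); t=(W[:,2]>.05)&(W[:,2]<.064);ext(px[t],.057,"rim grey")
    px,W=w((abs(H-110)<14)&(S>120)&roi); t=(W[:,2]>.078)&(W[:,2]<.095); ext(px[t],.087,"tote rim")
E
python3 -c "
from mw import *;run('pics/w1.npz')"
```

```text
mat z 2.3076822253237013
zs 87.5454644916878 57.0156856724282
toteY 569 x [-60.3 -57.2 -54.8] y [-31.2  -0.2  32.2] rect [ 3.22 -2.45] [ 64.7 128.6] 87.02
binY 727 x [-52.1  79.4  83.6] y [-42.1   1.1  41.3] rect [15.78 -0.45] [135.7  85.5] 0.07
post z 125.7359869629012
post 987 x [-10.3   1.3  13.2] y [-11.2   0.2  12.3] rect [1.41 0.51] [23.5 23.7] 0.07
tray z [ 1.38291376  6.05434221 15.0584461 ]
tray 6467 x [-101.9  -18.1   93. ] y [-87.3 -52.5  51. ] rect [-1.000e-02 -2.094e+01] [144.7 205.5] 89.97
tray depth rect ((-0.29345703125, -21.666275024414062), (204.80271911621094, 148.04222106933594), 0.11072144657373428)
rim grey 2607 x [-83.3 -41.5  75.1] y [-43.   -0.6  41.6] rect [-3.51 -0.76] [ 85.  159.8] 89.81
tote rim 2038 x [-51.7  15.   60.5] y [-32.7   0.5  32.9] rect [3.61 0.04] [ 66.1 114. ] 89.75
```

Run:
```python
from cell import arm
from h import *
o=arm.observe(); p=tow([.001,.0003]); print(p,go(o,[*p,.101],106.35))
```

```text
[0.56197511 0.08296937] (array([-0.0096,  0.0028,  0.3177]), array([-0.0003, -0.0007,  0.0022]))
```

Emit:
{"method": "play_rows", "body": {
  "rows": [
    [[0,0,0],[0,0,0],1],
    [[0,0,0],[0,0,0],1]
  ]
}}

```text
clock: 2.1
position: [0.5598, 0.0863, 0.2601]
ee_rot: [-1.881, -2.516, -0.0]
force: [-0.6, 0.8, -0.4]
width: 0.999
```

Run:
```python
from cell import arm
from h import *
o=arm.observe(); p=tow([.001,.0003]); print(o["position"],p,go(o,[*p,.101],106.35))
```

```text
[0.55981596 0.08629402 0.2600825 ] [0.56197511 0.08296937] (array([-0.0077,  0.0022,  0.3182]), array([ 0.0002, -0.0003,  0.0012]))
```

Emit:
{"method": "play_rows", "body": {
  "rows": [
    [[-0.008,0.002,0.08],[0,0,0.001],1],
    [[-0.008,0.002,0.16],[0,0,0.001],1],
    [[-0.008,0.002,0.22],[0,0,0.001],1],
    [[-0.008,0.002,0.22],[0,0,0.001],1],
    [[-0.008,0.002,0.22],[0,0,0.001],1]
  ]
}}

```text
clock: 2.6
position: [0.5623, 0.0821, 0.1505]
ee_rot: [-1.884, -2.514, 0.0]
force: [0.1, 0.0, 0.6]
width: 0.998
```

Run:
```python
from cell import arm
from h import *
o=arm.observe(); p=tow([.001,.0003]); print(o["position"],yaw(o),tod(o["position"]),go(o,[*p,.101],106.35))
```

```text
[0.5623497  0.08212892 0.15052962] 106.29930334780784 [ 0.00112285 -0.00061191] (array([ 0.0018, -0.0002,  0.0991]), array([-0.0003, -0.    , -0.0008]))
```

Now descend and close gently.

Emit:
{"method": "play_rows", "body": {
  "rows": [
    [[0.001,0,0.05],[0,0,0],1],
    [[0.001,0,0.099],[0,0,0],1],
    [[0.001,0,0.099],[0,0,0],1],
    [[0.001,0,0.099],[0,0,0],1],
    [[0.001,0,0.099],[0,0,0],-0.2],
    [[0.001,0,0.099],[0,0,0],-0.6],
    [[0.001,0,0.099],[0,0,0],-1],
    [[0.001,0,0.099],[0,0,0],-1],
    [[0.001,0,0.099],[0,0,0],-1],
    [[0.001,0,0.099],[0,0,0],-1]
  ],
  "newtons": 25
}}

```text
clock: 3.6
position: [0.5621, 0.0824, 0.1005]
ee_rot: [-1.885, -2.514, 0.0]
force: [0.0, 0.2, 0.1]
width: 0.526
```

Run:
```python
from cell import arm
from h import *
o=arm.observe(); print(o["position"],yaw(o),tod(o["position"]),o["width"]*92,o["ft_torque"])
```

```text
[0.56213706 0.08236818 0.10046739] 106.2794914130742 [ 0.00098616 -0.00032247] 48.42650522121204 [ 0.09344876  0.03094783 -0.0355399 ]
```

Emit:
{"method": "play_rows", "body": {
  "rows": [
    [[0,0,0],[0,0,0],-1],
    [[0,0,0],[0,0,0],-1],
    [[0,0,0],[0,0,0],-1],
    [[0,0,0],[0,0,0],-1],
    [[0,0,0],[0,0,0],-1],
    [[0,0,0],[0,0,0],-1]
  ]
}}

```text
clock: 4.2
position: [0.5621, 0.0825, 0.1004]
ee_rot: [-1.884, -2.514, -0.0]
force: [0.7, -0.2, -1.6]
width: 0.284
```

Emit:
{"method": "play_rows", "body": {
  "rows": [
    [[0,0,-0.01],[0,0,0],-1],
    [[0,0,-0.03],[0,0,0],-1],
    [[0,0,-0.06],[0,0,0],-1],
    [[0,0,-0.1],[0,0,0],-1],
    [[0,0,-0.15],[0,0,0],-1],
    [[0,0,-0.2],[0,0,0],-1],
    [[0,0,-0.25],[0,0,0],-1],
    [[0,0,-0.25],[0,0,0],-1],
    [[0,0,-0.25],[0,0,0],-1]
  ]
}}

```text
clock: 5.1
position: [0.5623, 0.0823, 0.2261]
ee_rot: [1.884, 2.513, 0.002]
force: [-0.4, 0.7, -1.1]
width: 0.284
```

Run:
```python
from cell import arm,eyes
from h import *
o=arm.observe(); c=eyes.get_calibration("wrist"); p,d=eyes.get_image("wrist")
np.savez("pics/w2.npz",p=p,d=d,**c); cv2.imwrite("pics/w2.png",p[:,:,::-1])
print(o["clock"],o["joints"].round(2),o["position"],yaw(o),tod(o["position"]),o["force"],o["width"]*92)
p,d=eyes.get_image("top"); cv2.imwrite("pics/t2.png",p[150:330,200:360,::-1].repeat(3,0).repeat(3,1))
```

```text
5.1 [-0.4   0.35  0.22  1.74 -0.09  1.06  1.7 ] [0.56227136 0.08231272 0.2261009 ] 106.27333620014446 [ 0.00109942 -0.00041349] [-0.37534369  0.71158884 -1.09929201] 26.14011176105865
```

View pics/w2.png

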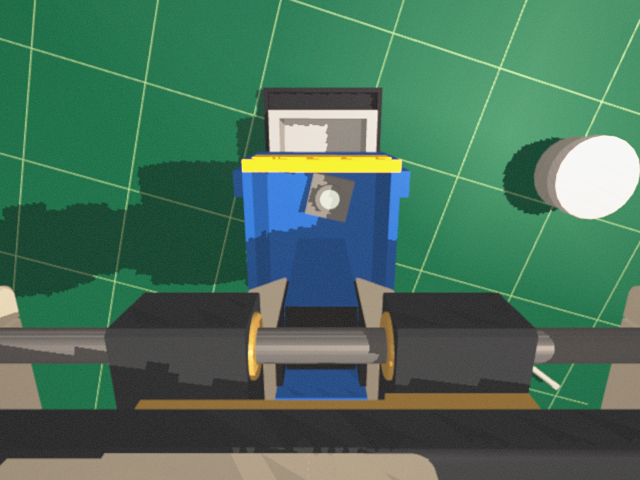

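View pics/t2.png

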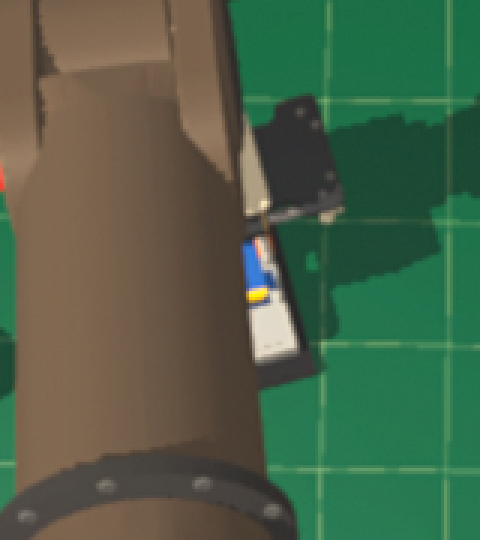

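The lifted tote is held straight. Its yellow end is at (322,165), the module is inside at (329,199), and the bin's grey end is visible at (323,110). Next: where the tote sits in the grip, relative to the bin.

```bash
cat > m2.py <<'E'
from h import *
def run(f,zy,roi):
    z=np.load(f); p,d=z["p"],z["d"]; c={k:z[k] for k in("intrinsics","R","t")}
    hsv=cv2.cvtColor(p,cv2.COLOR_RGB2HSV); H,S,V=[hsv[:,:,i].astype(int) for i in range(3)]
    m=np.zeros(H.shape,bool); m[roi[0]:roi[1],roi[2]:roi[3]]=1
    y=(abs(H-26)<8)&(S>150)&(V>120)&m
    v,u=np.nonzero(y); W=world(np.c_[u,v],d[v,u],c); print("yellow z",np.percentile(W[:,2],[5,50,95])*1e3)
    q=tod(W)*1e3; print(" depth x",np.percentile(q[:,0],[2,50,98]).round(1),"y",np.percentile(q[:,1],[1,99]).round(1))
    q=tod(plane(np.c_[u,v],zy,c))*1e3; print(" plane x",np.percentile(q[:,0],[2,50,98]).round(1),"y",np.percentile(q[:,1],[1,99]).round(1), "slope",np.polyfit(q[:,1],q[:,0],1)[0])
    return p,d,c,H,S,V,m
E
python3 - <<'E'
from m2 import *
p,d,c,H,S,V,m=run("pics/w2.npz",.2127,(140,190,220,420))
m[:]=0; m[85:152,255:390]=1
g=(S<60)&(V>90)&m; v,u=np.nonzero(g); W=world(np.c_[u,v],d[v,u],c); t=abs(W[:,2]-.057)<.006
print("rim z",np.median(W[t,2])*1e3); q=tod(plane(np.c_[u,v][t],.057,c))*1e3; print("rim x",np.percentile(q[:,0],[.5,2]).round(1),"y",np.percentile(q[:,1],[1,99]).round(1))
b=(V<70)&m; v,u=np.nonzero(b); W=world(np.c_[u,v],d[v,u],c); print(np.percentile(W[:,2],[5,50,95])*1e3); q=tod(W)*1e3; print("tray x",np.percentile(q[:,0],[.5,2]),"y",np.percentile(q[:,1],[1,99]))
E
```

```text
yellow z [207.34766381 213.26854976 214.43342615]
 depth x [-59.9 -57.4 -54.2] y [-33.1  30.4]
 plane x [-60.7 -57.4 -54.1] y [-33.2  30.5] slope 0.007202594151823593
rim z 57.23465676509769
rim x [-82.9 -82.9] y [-42.8  41.7]
[ 6.13480381  7.74936527 15.09890811]
tray x [-102.45938885 -102.36875154] y [-52.09453793  50.33719615]
```

Emit:
{"method": "play_rows", "body": {
  "rows": [
    [[0,0,0],[0,0,0.05],-1],
    [[0,0,0],[0,0,0.15],-1],
    [[0,0,0],[0,0,0.28],-1],
    [[0,0,0],[0,0,0.42],-1],
    [[0,0,0],[0,0,0.56],-1],
    [[0,0,0],[0,0,0.7],-1],
    [[0,0,0],[0,0,0.84],-1],
    [[0,0,0],[0,0,0.95],-1],
    [[0,0,0],[0,0,1],-1]
  ]
}}

```text
clock: 6.1
position: [0.5614, 0.0823, 0.2242]
ee_rot: [-2.892, -1.228, 0.004]
force: [-0.5, -0.1, -2.0]
width: 0.279
```

Emit:
{"method": "play_rows", "body": {
  "rows": [
    [[0,0,0],[0,0,0.05],-1],
    [[0,0,0],[0,0,0.15],-1],
    [[0,0,0],[0,0,0.28],-1],
    [[0,0,0],[0,0,0.42],-1],
    [[0,0,0],[0,0,0.56],-1],
    [[0,0,0],[0,0,0.7],-1],
    [[0,0,0],[0,0,0.84],-1],
    [[0,0,0],[0,0,0.95],-1],
    [[0,0,0],[0,0,1],-1]
  ]
}}

```text
clock: 7.0
position: [0.5614, 0.0824, 0.2242]
ee_rot: [3.117, -0.382, -0.003]
force: [-0.2, -0.4, -2.0]
width: 0.279
```

Emit:
{"method": "play_rows", "body": {
  "rows": [
    [[0,0,0],[0,0,0.05],-1],
    [[0,0,0],[0,0,0.15],-1],
    [[0,0,0],[0,0,0.28],-1],
    [[0,0,0],[0,0,0.42],-1],
    [[0,0,0],[0,0,0.56],-1],
    [[0,0,0],[0,0,0.7],-1],
    [[0,0,0],[0,0,0.84],-1],
    [[0,0,0],[0,0,0.95],-1],
    [[0,0,0],[0,0,1],-1]
  ]
}}

```text
clock: 7.9
position: [0.5614, 0.0824, 0.2243]
ee_rot: [2.508, -1.889, -0.001]
force: [-0.1, -1.4, -2.3]
width: 0.282
```

Run:
```python
from cell import arm
from h import *
o=arm.observe(); print(o["clock"],o["joints"].round(2),o["position"],yaw(o),tod(o["position"]),o["width"]*92)
p=tow([-.0008,-.0005]);print(go(o,[*p,.226],-73.65))
```

```text
7.9 [-0.91  0.48  0.99  1.78 -0.44  1.12 -1.07] [0.56141325 0.08244077 0.22425287] -73.9718940583168 [ 3.12056175e-04 -4.90627322e-05] 25.899794110510616
(array([ 0.0009,  0.0022, -0.0035]), array([ 0.0021, -0.0005, -0.0054]))
```

Emit:
{"method": "play_rows", "body": {
  "rows": [
    [[0.001,0.002,-0.003],[0.002,0,-0.005],-1],
    [[0.001,0.002,-0.003],[0.002,0,-0.005],-1],
    [[0.001,0.002,-0.003],[0.002,0,-0.005],-1],
    [[0.001,0.002,-0.003],[0.002,0,-0.005],-1]
  ]
}}

```text
clock: 8.3
position: [0.5612, 0.0815, 0.2269]
ee_rot: [-2.518, 1.876, -0.002]
force: [0.4, 0.1, -1.8]
width: 0.281
```

Run:
```python
from cell import arm,eyes
from h import *
o=arm.observe(); c=eyes.get_calibration("wrist"); p,d=eyes.get_image("wrist")
np.savez("pics/w3.npz",p=p,d=d,**c); cv2.imwrite("pics/w3.png",p[:,:,::-1])
print(o["clock"],o["joints"].round(2),o["position"],yaw(o),tod(o["position"]),Ro.from_rotvec(o["ee_rot"]).apply([0,0,1]))
p,d=eyes.get_image("scene"); cv2.imwrite("pics/s3.png",p[150:380,260:480,::-1].repeat(2,0).repeat(2,1))
```

```text
8.3 [-0.91  0.47  0.99  1.78 -0.44  1.12 -1.06] [0.56124082 0.08154395 0.22685163] -73.37909551675628 [-0.00010586 -0.00086107] [ 1.88582483e-03  7.49020164e-04 -9.99997941e-01]
```

View pics/w3.png

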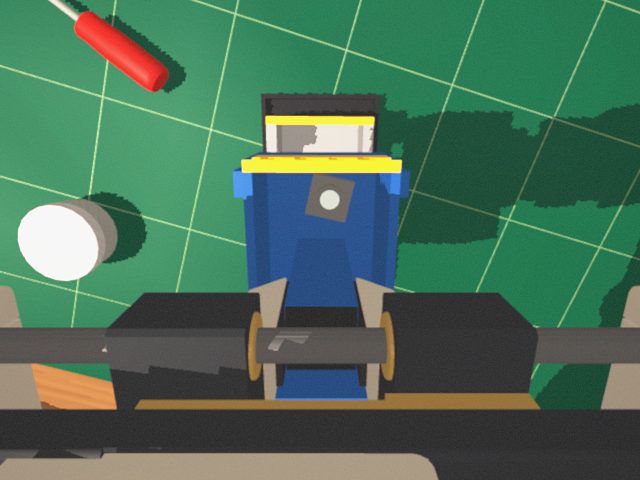

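View pics/s3.png

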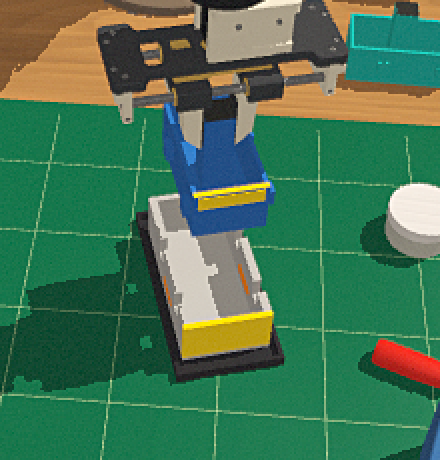

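Half turn done. The tote's yellow end is at (321,165) and the bin's yellow end at (320,119), both on the same side, with the module still inside at (329,200). Measuring again: comparing the two views cancels the camera bias.

Run:
```python
from m2 import *
p,d,c,H,S,V,m=run("pics/w3.npz",.2135,(140,190,220,420))
m[:]=0; m[85:152,255:390]=1
g=(abs(H-26)<8)&(S>150)&(V>120)&m; v,u=np.nonzero(g); W=world(np.c_[u,v],d[v,u],c); 
print("rim z",np.median(W[:,2])*1e3); q=tod(plane(np.c_[u,v],.057,c))*1e3; print("binY x",np.percentile(q[:,0],[1,50,98,99.5]).round(1),"y",np.percentile(q[:,1],[1,99]).round(1))
b=(V<70)&m; v,u=np.nonzero(b); W=world(np.c_[u,v],d[v,u],c); q=tod(W)*1e3; print("tray x",np.percentile(q[:,0],[98,99.5]),"y",np.percentile(q[:,1],[1,99]))
```

```text
yellow z [207.60336961 214.09626491 215.31442111]
 depth x [58.1 61.1 63.7] y [-33.5  29.8]
 plane x [58.  61.  64.2] y [-33.7  30.1] slope -0.0028196289658623183
rim z 57.290341948366425
binY x [77.6 80.6 83.2 83.6] y [-42.7  41.6]
tray x [101.62420868 102.25195226] y [-53.9406468   49.45875996]
```

Run:
```python
from cell import arm
from h import *
o=arm.observe(); 
p=tow([-.002,-.0005]);print(go(o,[*p,.128],-73.65))
```

```text
(array([-0.0006,  0.0044,  0.1979]), array([-0.0021,  0.0002,  0.0042]))
```

Emit:
{"method": "play_rows", "body": {
  "rows": [
    [[0,0.002,0.05],[-0.002,0,0.004],-1],
    [[0,0.004,0.1],[-0.002,0,0.004],-1],
    [[0,0.004,0.15],[-0.002,0,0.004],-1],
    [[0,0.004,0.18],[-0.002,0,0.004],-1],
    [[0,0.004,0.195],[-0.002,0,0.004],-1],
    [[0,0.004,0.195],[-0.002,0,0.004],-1],
    [[0,0.004,0.195],[-0.002,0,0.004],-1],
    [[0,0.004,0.195],[-0.002,0,0.004],-1]
  ]
}}

```text
clock: 9.2
position: [0.5603, 0.0811, 0.1304]
ee_rot: [-2.514, 1.882, -0.002]
force: [0.3, 0.3, -1.4]
width: 0.286
```

Run:
```python
from cell import arm,eyes
from m2 import *
o=arm.observe(); c=eyes.get_calibration("wrist"); p,d=eyes.get_image("wrist")
np.savez("pics/w4.npz",p=p,d=d,**c); cv2.imwrite("pics/w4.png",p[:,:,::-1])
print(o["clock"],o["position"],yaw(o),tod(o["position"]),o["force"])
p,d=eyes.get_image("scene"); cs=eyes.get_calibration("scene"); np.savez("pics/s4.npz",p=p,d=d,**cs)
cv2.imwrite("pics/s4.png",cv2.resize(p[230:350,310:430,::-1],None,fx=5,fy=5,interpolation=cv2.INTER_CUBIC))
```

```text
9.2 [0.56033559 0.08107366 0.130423  ] -73.65858916702099 [-0.00110687 -0.00105751] [ 0.34246656  0.30130682 -1.40648779]
```

View pics/w4.png

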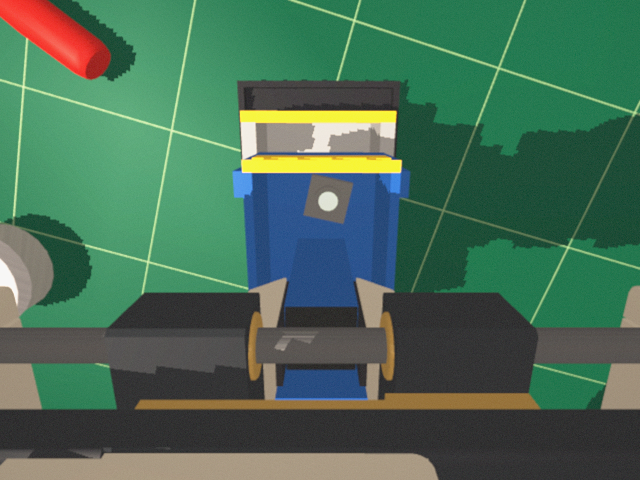

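View pics/s4.png

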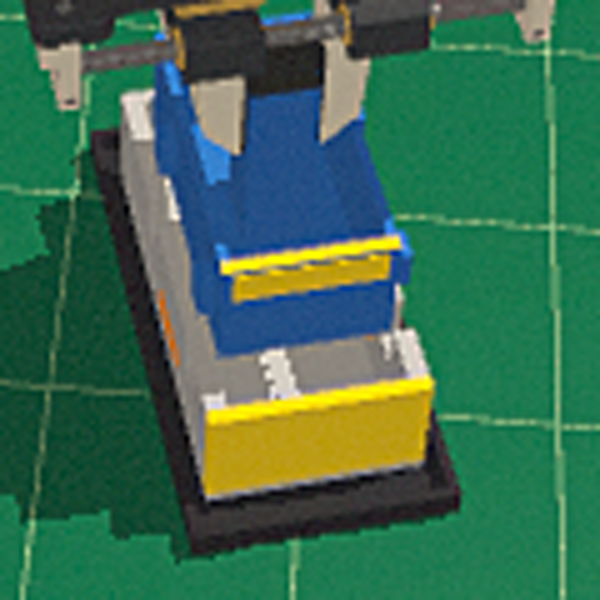

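The tote is just above the bin. Wrist view: tote yellow at (321,166), bin yellow at (318,117).

Run:
```python
from m2 import *
p,d,c,H,S,V,m=run("pics/w4.npz",.117,(140,190,220,420))
m[:]=0; m[85:150,225:410]=1
g=(abs(H-26)<8)&(S>150)&(V>120)&m; v,u=np.nonzero(g); W=world(np.c_[u,v],d[v,u],c); 
print("rim z",np.median(W[:,2])*1e3); q=tod(plane(np.c_[u,v],.057,c))*1e3; print("binY x",np.percentile(q[:,0],[1,50,98,99.5]).round(1),"y",np.percentile(q[:,1],[1,99]).round(1))
b=(V<70)&m; v,u=np.nonzero(b); W=world(np.c_[u,v],d[v,u],c); q=tod(W)*1e3; print("tray x",np.percentile(q[:,0],[98,99.5]),"y",np.percentile(q[:,1],[1,99]))
# scene: yellow tops
z=np.load("pics/s4.npz"); p,d=z["p"],z["d"]; c={k:z[k] for k in("intrinsics","R","t")}
H,S,V=[a.astype(int) for a in cv2.split(cv2.cvtColor(p,cv2.COLOR_RGB2HSV))]
r=np.zeros(H.shape,bool); r[260:350,340:410]=1
v,u=np.nonzero((abs(H-26)<8)&(S>150)&(V>110)&r); W=world(np.c_[u,v],d[v,u],c); q=np.c_[tod(W),W[:,2]]*1e3
for nm,t in (("tote",q[:,2]>80),("bin",q[:,2]<72)):
    s=q[t]; print(nm,"x",np.percentile(s[:,0],[2,25,50,75,98]).round(1),"y",np.percentile(s[:,1],[2,98]).round(1),"z",np.percentile(s[:,2],[2,50,98]).round(1))
    t2=s[s[:,2]>np.percentile(s[:,2],85)]; print("  top x",t2[:,0].mean().round(1))
```

```text
yellow z [110.78407407 117.61650814 118.87697913]
 depth x [57.1 60.  62.7] y [-33.9  29.4]
 plane x [57.  59.9 63.2] y [-34.1  29.7] slope 0.00039523598695695585
rim z 57.168929537283326
binY x [76.9 80.1 83.2 83.3] y [-42.7  41.5]
tray x [99.78329454 99.92428302] y [-54.63613365  47.68466351]
tote x [ 55.3  58.5  60.1  61.1 646.2] y [-193.    27.6] z [103.8 114.9 885.6]
  top x 197.2
bin x [75.2 79.9 80.8 81.6 83.1] y [-41.3  41.2] z [14.  41.6 61. ]
  top x 79.4
```

Run:
```python
from cell import arm
from h import *
o=arm.observe(); 
p=tow([-.0035,.0005]);print(go(o,[*p,.125],-73.65))
```

```text
(array([-0.0028,  0.0044,  0.0105]), array([-0.0013,  0.0001, -0.    ]))
```

Emit:
{"method": "play_rows", "body": {
  "rows": [
    [[-0.003,0.004,0.01],[-0.001,0,0],-1],
    [[-0.003,0.004,0.01],[-0.001,0,0],-1],
    [[-0.003,0.004,0.01],[-0.001,0,0],-1],
    [[-0.003,0.004,0.01],[-0.001,0,0],-1],
    [[-0.003,0.004,0.01],[-0.001,0,0],-1],
    [[-0.003,0.004,0.01],[-0.001,0,0],-1]
  ]
}}

```text
clock: 9.9
position: [0.5573, 0.082, 0.1245]
ee_rot: [2.514, -1.883, -0.001]
force: [-0.1, -0.4, -1.8]
width: 0.284
```

```bash
cat > st.py <<'E'
from cell import arm
from h import *
import sys
o=arm.observe(); print(o["clock"],"z",o["position"][2].round(4),"yaw",yaw(o).round(2),"dock mm",(tod(o["position"])*1e3).round(2),"F",o["force"].round(2),"Fdock",(RZ.T@o["force"][:2]).round(2),"T",o["ft_torque"].round(2),"w",(o["width"]*92).round(1))
if len(sys.argv)>1:
    x,y,z=map(float,sys.argv[1:]); print(go(o,[*tow([x/1e3,y/1e3]),z],-73.65))
E
python3 st.py -3.5 .5 .105
```

```text
Traceback (most recent call last):
  File "st.py", line 4, in <module>
    o=arm.observe(); print(o["clock"],"z",o["position"][2].round(4),"yaw",yaw(o).round(2),"dock mm",(tod(o["position"])*1e3).round(2),"F",o["force"].round(2),"Fdock",(RZ.T@o["force"][:2]).round(2),"T",o["ft_torque"].round(2),"w",(o["width"]*92).round(1))
                                                                                                                                                                                                                                     ^^^^^^^^^^^^^^^^^^^^^
AttributeError: 'float' object has no attribute 'round'
```

```bash
sed -i 's/(o\["width"\]\*92).round(1)/round(o["width"]*92,1)/' st.py; python3 st.py -3.5 .5 .105
```

```text
9.9 z 0.1245 yaw -73.66 dock mm [-3.75  0.64] F [-0.09 -0.37 -1.84] Fdock [-0.19 -0.33] T [-0.08  0.17 -0.02] w 26.1
(array([ 0.0003, -0.0005,  0.039 ]), array([ 0.0009, -0.    , -0.0002]))
```

Emit:
{"method": "play_rows", "body": {
  "rows": [
    [[0,0,0.01],[0,0,0],-1],
    [[0,0,0.02],[0,0,0],-1],
    [[0,0,0.03],[0,0,0],-1],
    [[0,0,0.04],[0,0,0],-1],
    [[0,0,0.04],[0,0,0],-1],
    [[0,0,0.04],[0,0,0],-1]
  ]
}}

```text
clock: 10.5
position: [0.5572, 0.0819, 0.1043]
ee_rot: [2.514, -1.883, -0.001]
force: [0.4, -0.7, -0.7]
width: 0.283
```

```bash
python3 st.py -3.5 .5 .100
```

```text
10.5 z 0.1043 yaw -73.67 dock mm [-3.92  0.6 ] F [ 0.39 -0.66 -0.67] Fdock [ 0.19 -0.75] T [-0.14  0.14 -0.01] w 26.1
(array([ 0.0002, -0.0008,  0.0085]), array([ 0.0013, -0.0001, -0.0003]))
```

Emit:
{"method": "play_rows", "body": {
  "rows": [
    [[0,0,0.003],[0,0,0],-1],
    [[0,0,0.006],[0,0,0],-1],
    [[0,0,0.008],[0,0,0],-1],
    [[0,0,0.01],[0,0,0],-1],
    [[0,0,0.01],[0,0,0],-1],
    [[0,0,0.01],[0,0,0],-1]
  ]
}}

```text
clock: 11.1
position: [0.5573, 0.0819, 0.0995]
ee_rot: [2.514, -1.883, -0.001]
force: [-0.2, 0.3, -1.8]
width: 0.282
```

```bash
python3 st.py -3.5 .5 .098
```

```text
11.1 z 0.0995 yaw -73.66 dock mm [-3.81  0.65] F [-0.2   0.25 -1.77] Fdock [-0.12  0.3 ] T [-0.09  0.13  0.01] w 26.0
(array([ 0.0003, -0.0006,  0.0029]), array([ 0.001 , -0.    , -0.0002]))
```

Emit:
{"method": "play_rows", "body": {
  "rows": [
    [[0,0,0.002],[0,0,0],-1],
    [[0,0,0.004],[0,0,0],-1],
    [[0,0,0.004],[0,0,0],-1],
    [[0,0,0.004],[0,0,0],-1]
  ]
}}

```text
clock: 11.5
position: [0.5572, 0.082, 0.0974]
ee_rot: [2.514, -1.883, -0.001]
force: [-0.3, -0.3, -1.3]
width: 0.279
```

```bash
python3 st.py -3.5 .5 .095
```

```text
11.5 z 0.0974 yaw -73.66 dock mm [-3.82  0.68] F [-0.31 -0.3  -1.3 ] Fdock [-0.39 -0.2 ] T [-0.05  0.06  0.  ] w 25.7
(array([ 0.0004, -0.0006,  0.0048]), array([ 0.001 ,  0.    , -0.0002]))
```

The tote is 3 mm below rim level with no contact force, so the lugs are in the pockets. Continuing down to the rollers.

Emit:
{"method": "play_rows", "body": {
  "rows": [
    [[0,0,0.002],[0,0,0],-1],
    [[0,0,0.004],[0,0,0],-1],
    [[0,0,0.006],[0,0,0],-1],
    [[0,0,0.008],[0,0,0],-1],
    [[0,0,0.008],[0,0,0],-1],
    [[0,0,0.008],[0,0,0],-1]
  ]
}}

```text
clock: 12.1
position: [0.5572, 0.082, 0.0934]
ee_rot: [2.514, -1.883, -0.001]
force: [0.6, -0.5, -1.8]
width: 0.285
```

```bash
python3 st.py -3.5 .5 .095
```

```text
12.1 z 0.0934 yaw -73.66 dock mm [-3.84  0.69] F [ 0.62 -0.51 -1.79] Fdock [ 0.45 -0.67] T [-0.06  0.07 -0.04] w 26.2
(array([ 0.0004, -0.0007, -0.0032]), array([ 0.001 ,  0.    , -0.0001]))
```

Emit:
{"method": "play_rows", "body": {
  "rows": [
    [[0,0,0.002],[0,0,0],-1],
    [[0,0,0.004],[0,0,0],-1],
    [[0,0,0.004],[0,0,0],-1]
  ],
  "newtons": 35
}}

```text
clock: 12.4
position: [0.5574, 0.082, 0.0918]
ee_rot: [2.514, -1.883, -0.001]
force: [-1.6, 1.1, 3.8]
width: 0.282
```

Emit:
{"method": "play_rows", "body": {
  "rows": [
    [[0,0,0.002],[0,0,0],-1],
    [[0,0,0.004],[0,0,0],-1],
    [[0,0,0.004],[0,0,0],-1]
  ]
}}

```text
clock: 12.7
position: [0.5577, 0.0819, 0.09]
ee_rot: [-2.514, 1.883, 0.0]
force: [-1.2, -0.1, 5.6]
width: 0.286
```

Emit:
{"method": "play_rows", "body": {
  "rows": [
    [[0,0,0.002],[0,0,0],-1],
    [[0,0,0.004],[0,0,0],-1],
    [[0,0,0.004],[0,0,0],-1]
  ]
}}

```text
clock: 13.0
position: [0.5577, 0.082, 0.0877]
ee_rot: [2.515, -1.883, 0.0]
force: [0.2, -0.2, 3.9]
width: 0.283
```

```bash
python3 st.py -3.5 .5 .0824
```

```text
13.0 z 0.0877 yaw -73.66 dock mm [-3.38  0.58] F [ 0.21 -0.2   3.88] Fdock [ 0.14 -0.25] T [0.09 0.   0.01] w 26.0
(array([0.0002, 0.0002, 0.0106]), array([ 0.    , -0.0001, -0.0002]))
```

Rollers engaged at 4–6 N with little sideways force. Continuing in small steps.

Emit:
{"method": "play_rows", "body": {
  "rows": [
    [[0,0,0.002],[0,0,0],-1],
    [[0,0,0.004],[0,0,0],-1],
    [[0,0,0.004],[0,0,0],-1]
  ]
}}

```text
clock: 13.3
position: [0.5576, 0.082, 0.0854]
ee_rot: [2.514, -1.883, -0.0]
force: [2.0, 0.9, 2.9]
width: 0.281
```

Emit:
{"method": "play_rows", "body": {
  "rows": [
    [[0,0,0.002],[0,0,0],-1],
    [[0,0,0.004],[0,0,0],-1],
    [[0,0,0.004],[0,0,0],-1]
  ]
}}

```text
clock: 13.6
position: [0.5574, 0.082, 0.0833]
ee_rot: [2.514, -1.883, -0.001]
force: [2.8, 0.7, 2.5]
width: 0.276
```

```bash
python3 st.py -3.5 .5 .0824
```

```text
13.6 z 0.0833 yaw -73.66 dock mm [-3.67  0.71] F [2.79 0.66 2.46] Fdock [ 2.86 -0.15] T [ 0.21 -0.54 -0.03] w 25.4
(array([ 0.0004, -0.0003,  0.0018]), array([ 0.0007, -0.0001, -0.0001]))
```

Emit:
{"method": "play_rows", "body": {
  "rows": [
    [[0,0,0.001],[0,0,0],-1],
    [[0,0,0.001],[0,0,0],-1]
  ]
}}

```text
clock: 13.8
position: [0.5573, 0.082, 0.0829]
ee_rot: [2.514, -1.883, -0.001]
force: [1.4, 1.8, 2.3]
width: 0.281
```

Emit:
{"method": "play_rows", "body": {
  "rows": [
    [[0,0,0.001],[0,0,0],-1],
    [[0,0,0.001],[0,0,0],-1]
  ]
}}

```text
clock: 14.0
position: [0.5573, 0.082, 0.0824]
ee_rot: [2.514, -1.883, -0.001]
force: [1.1, 1.9, 2.3]
width: 0.284
```

```bash
python3 st.py -3.5 .5 .0824
```

```text
14.0 z 0.0824 yaw -73.66 dock mm [-3.77  0.66] F [1.1  1.87 2.27] Fdock [1.58 1.49] T [ 0.09 -0.41 -0.  ] w 26.1
(array([ 0.0003, -0.0005,  0.0001]), array([ 0.0008,  0.    , -0.0002]))
```

Expected home height, but there is no firm floor contact yet. A few more 0.5 mm steps, watching the force.

Emit:
{"method": "play_rows", "body": {
  "rows": [
    [[0,0,0.001],[0,0,0],-1],
    [[0,0,0.001],[0,0,0],-1]
  ]
}}

```text
clock: 14.2
position: [0.5573, 0.082, 0.0823]
ee_rot: [2.514, -1.883, -0.001]
force: [0.0, 0.6, 10.4]
width: 0.283
```

Emit:
{"method": "play_rows", "body": {
  "rows": [
    [[0,0,0.001],[0,0,0],-1],
    [[0,0,0.001],[0,0,0],-1]
  ]
}}

```text
clock: 14.4
position: [0.5573, 0.082, 0.0823]
ee_rot: [-2.514, 1.883, 0.001]
force: [-3.1, 1.7, 15.9]
width: 0.283
```

```bash
python3 st.py -3.5 .5 .0824
```

```text
14.4 z 0.0823 yaw -73.67 dock mm [-3.74  0.63] F [-3.11  1.74 15.94] Fdock [-2.49  2.54] T [0.05 0.55 0.01] w 26.1
(array([ 0.0003, -0.0005, -0.0002]), array([ 0.0005,  0.0008, -0.0003]))
```

The tote is on the floor: the force rose to 16 N with no more travel at z=0.0823, against 0.0824 expected. I'll relieve the push and release.

Emit:
{"method": "play_rows", "body": {
  "rows": [
    [[0,0,-0.002],[0,0,0],-1],
    [[0,0,-0.002],[0,0,0],-1],
    [[0,0,-0.002],[0,0,0],0],
    [[0,0,-0.002],[0,0,0],0.3],
    [[0,0,-0.002],[0,0,0],0.3],
    [[0,0,-0.002],[0,0,0],0.3],
    [[0,0,-0.002],[0,0,0],0.3],
    [[0,0,-0.002],[0,0,0],0.3],
    [[0,0,-0.002],[0,0,0],0.3],
    [[0,0,-0.002],[0,0,0],0.3]
  ]
}}

```text
clock: 15.4
position: [0.5572, 0.082, 0.0824]
ee_rot: [2.514, -1.883, -0.001]
force: [-0.4, 0.3, -0.2]
width: 0.649
```

```bash
python3 st.py -3.5 .5 .0824
```

```text
15.4 z 0.0824 yaw -73.66 dock mm [-3.85  0.69] F [-0.45  0.3  -0.2 ] Fdock [-0.35  0.41] T [-0.06  0.17 -0.02] w 59.7
(array([ 0.0004, -0.0007,  0.0001]), array([ 0.001 ,  0.0001, -0.0002]))
```

Emit:
{"method": "play_rows", "body": {
  "rows": [
    [[0,0,-0.02],[0,0,0],0.3],
    [[0,0,-0.06],[0,0,0],0.3],
    [[0,0,-0.12],[0,0,0],0.3],
    [[0,0,-0.2],[0,0,0],0.3],
    [[0,0,-0.3],[0,0,0],0.3],
    [[0,0,-0.36],[0,0,0],0.3],
    [[0,0,-0.36],[0,0,0],0.3],
    [[0,0,-0.36],[0,0,0],0.3],
    [[0,0,-0.36],[0,0,0],0.3]
  ]
}}

```text
clock: 16.3
position: [0.5566, 0.0822, 0.2617]
ee_rot: [2.513, -1.882, -0.003]
force: [0.6, 0.7, -0.5]
width: 0.65
```

Run:
```python
from cell import arm,eyes
from m2 import *
o=arm.observe(); print(o["clock"],o["position"])
c=eyes.get_calibration("wrist"); p,d=eyes.get_image("wrist"); np.savez("pics/w5.npz",p=p,d=d,**c); cv2.imwrite("pics/w5.png",p[:,:,::-1])
H,S,V=[a.astype(int) for a in cv2.split(cv2.cvtColor(p,cv2.COLOR_RGB2HSV))]
r=np.zeros(H.shape,bool); r[60:300,220:420]=1
v,u=np.nonzero((abs(H-26)<8)&(S>150)&(V>110)&r); W=world(np.c_[u,v],d[v,u],c); D=tod(W)*1e3
for t in (D[:,0]>70,(D[:,0]<70)&(D[:,0]>40)): print("yellow x",np.median(D[t,0]),"z pct",np.percentile(W[t,2],[5,50,95]).round(4),"slope",np.polyfit(D[t,1],D[t,0],1)[0])
v,u=np.nonzero((V<90)&r); W=world(np.c_[u,v],d[v,u],c); t=W[:,2]>.09; print("post",t.sum(),np.median(W[t,2]),tod(W[t]).mean(0)*1e3)
v,u=np.nonzero((abs(H-110)<14)&(S>120)&r); W=world(np.c_[u,v],d[v,u],c); t=W[:,2]>.058; D=tod(W[t]); M=np.c_[D,np.ones(t.sum())]; print("rim z",np.median(W[t,2]),"tilt",np.linalg.lstsq(M,W[t,2],rcond=None)[0])
p,d=eyes.get_image("scene"); cv2.imwrite("pics/s5.png",p[:,:,::-1])
```

```text
16.3 [0.55664971 0.08217523 0.26166725]
yellow x 80.29466935485961 z pct [0.0076 0.0571 0.0584] slope 0.0063622982628476895
yellow x 57.247888653698595 z pct [0.0672 0.0697 0.0711] slope 0.0013842228545344873
post 1305 0.10807069860874144 [ 2.60799198 -0.40778258]
rim z 0.06914321665801144 tilt [0.41437503 0.01762135 0.08141711]
```

View pics/w5.png

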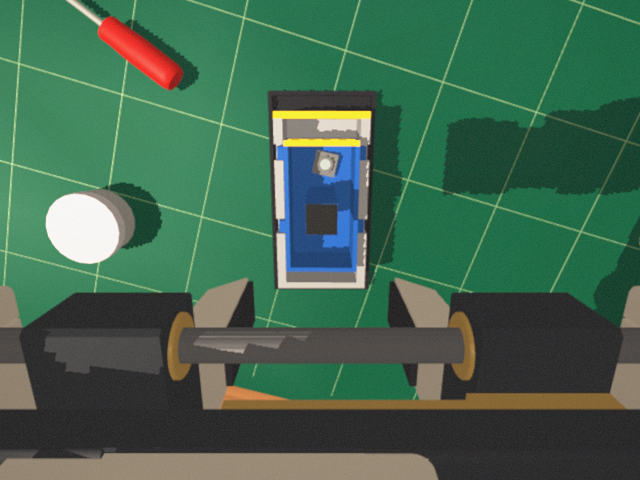

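View pics/s5.png

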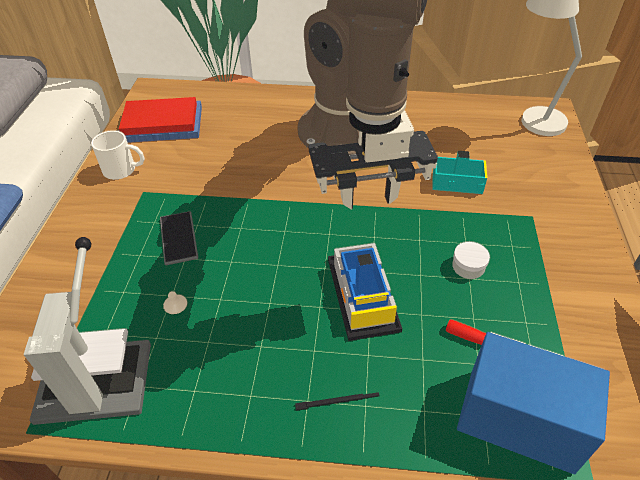

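The lugs sit in the pockets (e.g. (278,225), (366,150)). Yellow is over yellow at (322,116) and (322,143), the module is inside at (326,164), and nothing else has moved. One cleaner tilt check from the stored image, since the first fit was polluted by the post and fingers.

Run:
```python
from h import *
z=np.load("pics/w5.npz"); p,d=z["p"],z["d"]; c={k:z[k] for k in("intrinsics","R","t")}
v,u=np.mgrid[130:285,270:375]; u=u.ravel();v=v.ravel(); W=world(np.c_[u,v],d[v,u],c); D=tod(W)*1e3
b=np.array([0.2,-0.6]) 
t=(abs(W[:,2]-.069)<.005)&((abs(abs(D[:,0]-b[0])-58)<1.5)|(abs(abs(D[:,1]-b[1])-31)<1))
M=np.c_[D[t]/1e3,np.ones(t.sum())]; print(t.sum(),np.linalg.lstsq(M,W[t,2],rcond=None)[0])
for lo,hi in((-62,-54),(54,62)):
    s=(D[:,0]>lo)&(D[:,0]<hi)&(abs(D[:,1])<28)&(W[:,2]>.064); print(lo,s.sum(),np.median(W[s,2]))
```

```text
1137 [ 0.00789317 -0.00042605  0.06900243]
-62 329 0.06878774559720222
54 456 0.06970070574019864
```

Tilt is 0.008 rad and the rim is at 69 mm, so the tote is fully home. Handing in.

```bash
python3 -c "
from cell import arm
print(arm.sign_off())"
```

```text
the job is handed in; nothing more can be done
None
```

The tote is nested in the bin, yellow end over yellow end, and released; I handed the job in at about 16 s of the 61 s allowed. I gripped it by the post, lifted it clear, turned it half a turn and lowered it. The lugs went into the pockets without touching the rim. The rollers took about 4–6 N, and the floor contact peaked at 16 N at the expected height.

Last checks before handing in:
- **Seating:** the tote's rim is at 69 mm, as expected when fully home, and it tilts about 0.008 rad.
- **Position:** the two yellow ends are 23 mm apart, as they should be when nested.
- **Contents and surroundings:** the module is still inside the tote. I saw no movement among the other things in the last scene picture. The gripper was open, well above the tote.

Three things disagreed:
- **Camera offset:** the wrist camera had an offset of about 1 mm in the world frame, which I cancelled by comparing tote and bin in the same view.
- **Post estimate:** the early post measurement disagreed by 1–2 mm with the tote's position in the grip, so I used the values measured close to the bin.
- **Tilt fit:** a first tilt fit was spoiled by stray pixels, and I redid it on the tote's rim only.

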